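# Set a squat bottle in the corner gauge and close the jaw on it

### The job

Push the squat wide glass bottle along the bench into the open front of the corner gauge until it stands against the long back fence, then push the sliding jaw along until the bottle is snug between the jaw and the short end fence, still against the back fence. Only push: the bottle stays upright on the bench and is never picked up. Leave the other glassware and steel pieces where they are.

Things in the scene. Friction and masses are not known exactly. Their poses are not given: they have to be found in the camera images.
- squat: The squat wide bottle to be gauged: clear glass, 68 mm in diameter with straight sides up to 55 mm, a short neck and black stopper, 90 mm tall in all, about 0.3 kg. Loose; it stands on the bench left or right of the gauge's open front, nearer the robot. Origin: centre of its underside.
- gauge: Corner gauge of aluminium bars 30 mm high, fixed to the bare bench (no base plate), slightly turned. Origin: on the bench at the inner corner of its fences. The back fence's inner face is x = 0, running 275 mm along -y; the short end fence's is y = 0, running 62 mm along -x. Its open front faces -x, to the robot. The bottle touches both fences with its axis at x = -34, y = -34 mm.
- jaw (a joint): Travel of the steel sliding jaw along the back fence, in m: 0 fully open, growing as it moves along the gauge's +y towards the end fence, at most 0.10. Gap between the jaw's flat face and the end fence = 0.150 - joint; 0.082 with the bottle snug. It moves stiffly (about 2 N) and stays where it is left.
- jaw_face (a point): Point on the jaw's flat face that meets the bottle, 34 mm before the back fence, 30 mm up; axes as the gauge's. Behind it (-y) is an upright plate 14 mm thick, out to 60 mm before the fence, from 3 to 55 mm high, its rear face free to push. Its carriage sits on the fence (to 6 mm before it), 40 mm long towards -y, 67 mm high with its black knob.
- flask: Bystander: slender conical glass flask, 54 mm in diameter at the foot, 98 mm tall with black stopper; stands on the other side from the squat bottle. Origin: centre of its underside.
- tall_bottle: Bystander: tall straight glass bottle, 64 mm in diameter, 209 mm tall, far left. Origin: centre of its underside.
- slim_bottle: Bystander: tall tapering glass bottle, 72 mm in diameter at the foot, 229 mm tall, far right. Origin: centre of its underside.
- tumbler: Bystander: open glass tumbler, 72 mm in diameter, 85 mm tall, right. Origin: centre of its underside.
- neck_ring: Bystander: steel ring, 52 mm in diameter, 22 mm high, lying left of the gauge. Origin: centre of its underside.
- gauge_disc: Bystander: steel disc, 60 mm in diameter, 16 mm high, left. Origin: centre of its underside.
Mind the look-alikes: they are no part of the job. Leave any green or red look-alike of the squat alone.

How it is judged:
On the way:
1. the squat bottle stands against the back fence, between the jaw and the end fence (x of squat in the frame of gauge between -0.039 and -0.028 m and y of squat in the frame of gauge below -0.028 m and y of squat in the frame of jaw_face above 0.028 m), for 0.2 s.
At the end, for the whole second after the job is handed in: The squat bottle stands upright and still on the bench, within 4.5 mm of touching the back fence and the end fence, and the jaw's face is within 3.5 mm of touching it (x of squat in the frame of gauge between -0.0385 and -0.028 m and y of squat in the frame of gauge between -0.0385 and -0.028 m and y of squat in the frame of jaw_face between 0.028 and 0.0375 m and angle between squat's own z axis and vertical below 0.05 rad and height (world z) of squat below 0.004 m and linear speed of squat below 0.01 m/s and velocity of joint jaw between -0.01 and 0.01 m/s).
It fails at once if the squat bottle is lifted off the bench (more than 8 mm) (height (world z) of squat above 0.008 m).
It fails at once if the squat bottle is tipped (more than 0.3 rad) (angle between squat's own z axis and vertical above 0.3 rad).
It fails at once if another bottle, flask, tumbler, ring or disc is moved more than 20 mm or tipped (distance of any of flask, tall_bottle, slim_bottle, tumbler, neck_ring, gauge_disc from where it was at the start of the episode above 0.02 m or angle between any of flask, tall_bottle, slim_bottle, tumbler, neck_ring, gauge_disc's own z axis and vertical above 0.3 rad).
It also fails if it takes over 64 s, if anything falls off the work surface, if the arm or the gripper's body presses on something with over 40 N, if the wrist force passes 120 N, or if a joint passes its speed limit or range.

### The arm

A 7-joint arm with a two-finger parallel gripper is mounted at the origin on the work surface. World frame = base frame: x ahead of the robot, y to its left, z up, the work surface at z = 0. Lengths are in m, angles in rad, forces in N, time in s.
With the tool pointing down it reaches from about 0.425 to 0.925 m from the base axis. Payload 6.8 kg.
Tool frame: the origin (TCP) lies at the very end of the fingers, on their centre line; the grasp point (between the pads) lies 19 mm behind it; z points along the fingers, y is the line along which they close (so a half turn about z gives the same grasp; the last joint's range is limited). The gripper opens to 85 mm and grips with 20 to 120 N. Pads are 22 mm wide; open, the fingers measure 114 mm over their backs; the gripper's body (76 mm by 85 mm) begins 54 mm behind the grasp point. The pads swing forward as they close: fully open they stand 13 mm farther back than shut.
Start: joints at [-1.211, 0.477, 0.022, 1.555, -0.011, 1.109, -0.083], TCP at [0.304, 0.602, 0.231] pointing down, gripper open.
Joint ranges: [-2.96, 2.96], [-0.34, 2.1], [-1.41, 1.46], [0.24, 2.44], [-1.37, 4.51], [0.17, 1.92], [-2.96, 2.96]. Speed limits (rad/s): [2.39, 2.39, 3.14, 3.14, 3.14, 3.14, 3.14].

### API

Orientations are given as a unit quaternion [w, x, y, z].
In Python, from station import bot gives the robot as it stands.
- The arm moves only by the tool jog_arm, never from a script. Its argument "motion" is a list of rows, each a list of 7 numbers: the turn, a rotation vector about the tool's x, y, z in rad, then the shift along the tool's x, y, z in mm, then the finger opening in mm, from 0 to 85.4. A call has 1 to 10 rows; each row is the pose to reach, as a shift and turn from the pose commanded when the call began, along the tool's axes at that moment; what a row does not reach only later rows make up. A row lasts 1/8 s, in which the tool goes at most 62.5 mm and 10.7 degrees, less where a joint would pass 70% of its speed; a pose out of reach is approached as far as the arm can. A call with a gripper value outside its range is refused whole. The fingers move at their own pace and stop on an object; "grip_force" is the grip in N (left out, the last holds). Time passes only in rows, so rows that repeat a pose let the fingers close. It gives the time, the measured TCP pose, the force, the opening and the grip force at its end, in the units of the state.
- bot.get_obs(): the state, without advancing time (a new reading comes with each control period).
- bot.read_camera(name): name is "side" or "top"; returns a dict with "pixels" (420x560x3 uint8, red, green, blue), "camera_matrix" (3x3 intrinsics, pixels), "T" (4x4, takes a point from camera to world coordinates). Camera axes: x right, y down, z forward; pixel columns grow to the right and rows downward; lengths in m; the calibration is good to about 2 mm. A picture is of the moment at which its call begins. There is no depth.
- bot.hand_in(): hands the job in; it is judged then, once.
Trained networks look in a picture, given as the dict that the camera call returned (one of the last four; its "shot" number tells which), for a name from the list of things; names that differ only in an ending like _2 or _b are one class to them, and where a whole thing is asked for, a point or a joint stands for the part that bears it (a point fixed in the world has none). Each returns a list of dicts, best first, with "score" (0 to 1); they miss things now and then, are a little off and sometimes report something else, mostly with a low value. They report only what shows in the picture. A call takes as long as a camera call. They do not tell look-alikes from the thing itself.
- bot.spot_in(thing, picture): "xy" ([column, row] in pixels, amid what is visible of it).
- bot.tip_of(thing, picture): "xy" ([column, row] in pixels: a listed point, or the origin of a listed thing).
The state is a dict: "t": time; "q": joint angles; "joint_vel": joint speeds; "joint_torque": joint torques, N m; "eef_pos": TCP position; "tool_rot": TCP orientation; "contact_force": force on the tool from outside, world axes, zero at the start; "torque": the same for the moment, N m; "gripper_width": opening from 0.0 (shut) to 1.0 (fully open); "grasp_force": force on a finger pad.
Only numpy, scipy, OpenCV 4.12 (cv2) and the standard library are available. Lean on these libraries where they do the work, as an engineer would, in place of code of your own. Each camera call takes 0.05 s, during which the arm holds its last target. There are 200 camera calls.

## Working session

There is one attempt and no reset: what is moved stays moved. The work goes in short steps, Python scripts to look and compute and a tool call to move; the robot and the scene stay as the last step left them, time stands still between calls to the robot, and variables do not carry over. Pictures are saved under pics/ and viewed, at most 10 in all, crops included, and the job is handed in when it is done.

Besides the shell and the picture viewer there is one more tool, called by a JSON object that holds its "api" and its "payload", one argument or row to a line. jog_arm: Moves the arm, as the interface text tells. Its arguments: {"type":"object","properties":{"motion":{"type":"array"},"grip_force":{"type":"number"}},"required":["motion"]}

```bash
mkdir -p pics; cat > h.py <<'E'
import numpy as np, cv2
from station import bot
def proj(c,P):
    T=np.linalg.inv(c["T"]);p=T[:3,:3]@np.asarray(P,float)+T[:3,3];u=c["camera_matrix"]@p;return u[:2]/u[2]
def ray(c,xy,z):
    d=c["T"][:3,:3]@np.linalg.solve(c["camera_matrix"],[xy[0],xy[1],1.]);o=c["T"][:3,3];return o+d*(z-o[2])/d[2]
def save(c,n,crop=None,s=1):
    im=c["pixels"][:,:,::-1]
    if crop: a,b,e,f=crop; im=im[b:f,a:e]
    cv2.imwrite("pics/"+n,cv2.resize(im,None,fx=s,fy=s,interpolation=cv2.INTER_CUBIC))
E
python3 - <<'E'
from h import *
o=bot.get_obs();print(o)
c=bot.read_camera("top");s=bot.read_camera("side")
save(c,"top0.png");save(s,"side0.png")
for k in (c,s):
    print(k["T"].round(3).tolist())
    for n in ["squat","gauge","jaw_face","flask","tall_bottle","slim_bottle","tumbler","neck_ring","gauge_disc"]:
        for r in bot.tip_of(n,k)[:3]:
            print(n,np.round(r["xy"],1),round(r["score"],2),ray(k,r["xy"],0.03 if n=="jaw_face" else 0).round(3))
E
```

```text
{'t': 0.0, 'q': array([-1.21109828,  0.47781342,  0.02235262,  1.55643687, -0.01150219,
        1.10928118, -0.08311223]), 'joint_vel': array([ 0.00227957, -0.00071182, -0.00136887,  0.00036495,  0.00032868,
       -0.00030606, -0.00069393]), 'joint_torque': array([ 7.70651550e-04, -5.96467388e+01,  1.60809863e+00, -2.81205279e+01,
        1.24327355e-02,  9.34716052e-03, -2.68665900e-05]), 'eef_pos': array([0.30413   , 0.60195354, 0.23032318]), 'tool_rot': array([-1.41692953e-04,  2.31773447e-01,  9.72769371e-01, -8.94065159e-04]), 'contact_force': array([ 0.53147581, -0.16456787, -0.4593888 ]), 'torque': array([ 0.01085331, -0.00513395, -0.01898816]), 'grasp_force': 0.0, 'gripper_width': 1.0006703841455578}
[[0.003, -0.987, 0.159, 0.356], [-1.0, -0.003, 0.0, -0.003], [0.0, -0.159, -0.987, 1.255], [0.0, 0.0, 0.0, 1.0]]
squat [346.4 198.3] 0.89 [ 0.583 -0.204  0.   ]
squat [349.4 242.5] 0.88 [ 0.459 -0.209  0.   ]
squat [362.8 280.5] 0.87 [ 0.356 -0.243  0.   ]
gauge [243.4 168.3] 0.8 [0.669 0.086 0.   ]
jaw_face [287.  178.4] 0.88 [ 0.633 -0.036  0.03 ]
flask [202.4 245.6] 0.57 [0.4
[... 330 characters left out ...]
951, -0.23, 0.205, 0.34], [-0.307, -0.745, 0.593, -0.608], [0.016, -0.627, -0.779, 0.831], [0.0, 0.0, 0.0, 1.0]]
squat [322.9 290. ] 0.91 [ 0.581 -0.202  0.   ]
squat [270.2 307.5] 0.78 [ 0.465 -0.207  0.   ]
squat [219.1 337.3] 0.77 [ 0.352 -0.238  0.   ]
gauge [316.4 183.4] 0.65 [0.675 0.082 0.   ]
jaw_face [319.5 216.3] 0.62 [ 0.633 -0.039  0.03 ]
flask [213.4 170.1] 0.56 [ 0.44   0.202 -0.   ]
tall_bottle [270.8 110.3] 0.81 [0.651 0.387 0.   ]
slim_bottle [388.8 366.3] 0.82 [ 0.64  -0.388  0.   ]
tumbler [322.9 385.3] 0.71 [ 0.51  -0.383  0.   ]
tumbler [254.  153.3] 0.19 [0.556 0.23  0.   ]
neck_ring [253.2 152.4] 0.72 [0.555 0.234 0.   ]
gauge_disc [208.9 129.9] 0.9 [0.462 0.355 0.   ]
```

View pics/top0.png

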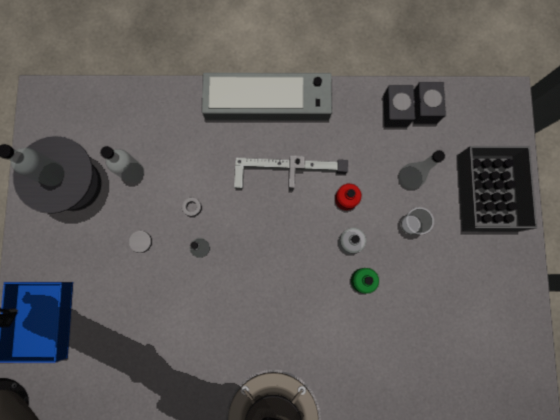

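View pics/side0.png

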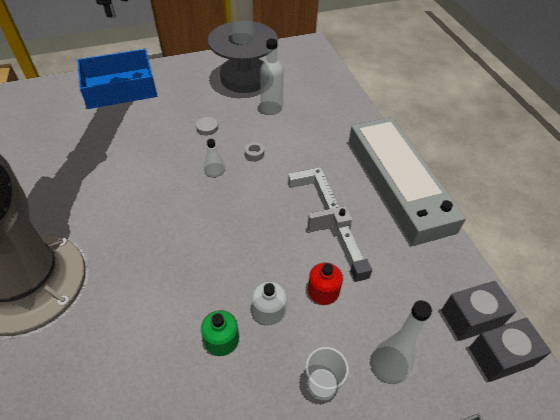

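```bash
python3 - <<'E'
import cv2
a=cv2.imread("pics/top0.png")[140:310,220:440];b=cv2.imread("pics/side0.png")[160:360,190:410]
import numpy as np
a=cv2.resize(a,(400,309),interpolation=2);b=cv2.resize(b,(400,364),interpolation=2)
a=cv2.copyMakeBorder(a,0,55,0,0,0);cv2.imwrite("pics/crop0.png",np.hstack([a,b]))
E
```

```text
(no output)
```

View pics/crop0.png

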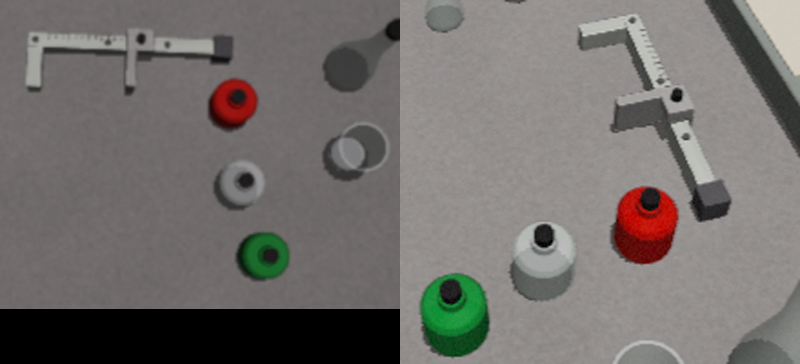

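The candidates for the squat are red (348,197), clear (352,240) and green (365,281). The bottle I want is clear glass, so it is the middle one, and the crop confirms that at about (0.462, -0.208). The gauge corner is the inner corner at (243,168), and the jaw plate is at (291,175). Next I'll check the gauge yaw with an overlay.

```bash
cat >> h.py <<'E'
def G(p,g=(0.672,0.084,-0.041)):
    c,s=np.cos(g[2]),np.sin(g[2]);return np.array([g[0]+c*p[0]-s*p[1],g[1]+s*p[0]+c*p[1],p[2]])
def plan(W):
    """waypoints x,y,z(m),heading of tool x (deg) -> rows (turn z rad, dx,dy,dz mm) from present pose"""
    from scipy.spatial.transform import Rotation as Ro
    o=bot.get_obs();w,x,y,z=o["tool_rot"];R=Ro.from_quat([x,y,z,w])
    for X,Y,Z,h in W:
        h=np.radians(h);D=np.array([[np.cos(h),np.sin(h),0],[np.sin(h),-np.cos(h),0],[0,0,-1]])
        print((R.inv()*Ro.from_matrix(D)).as_rotvec().round(3),(R.inv().apply(np.array([X,Y,Z])-o["eef_pos"])*1000).round(0))
E
python3 - <<'E'
from h import *
ims=[]
for n,cr in (("top",(230,145,360,215)),("side",(280,160,380,280))):
    c=bot.read_camera(n);a,b,e,f=cr;s=400/(e-a) if n=="top" else 4
    im=cv2.resize(c["pixels"][b:f,a:e,::-1],None,fx=s,fy=s,interpolation=2).copy()
    for z,col in ((0,(0,0,255)),(0.03,(0,255,0))):
        P=[G(p+(z,)) for p in ((-.062,0),(0,0),(0,-.275))]
        Q=np.array([(proj(c,p)+.5-[a,b])*s for p in P]).astype(int)
        cv2.polylines(im,[Q],False,col,1)
    P=[G(p) for p in ((-.06,-.123,.055),(-.006,-.123,.055),(-.006,-.137,.055),(-.06,-.137,.055))]
    cv2.polylines(im,[np.array([(proj(c,p)+.5-[a,b])*s for p in P]).astype(int)],True,(255,0,0),1)
    ims.append(im)
h=max(i.shape[0] for i in ims)
cv2.imwrite("pics/ov.png",np.hstack([cv2.copyMakeBorder(i,0,h-i.shape[0],0,0,0) for i in ims]))
print(cv2.imread("pics/ov.png").shape)
plan([(.44,-.28,.14,73),(.44,-.28,.017,73),(.452,-.245,.017,73),(.519,-.017,.017,73)])
E
```

```text
(480, 800, 3)
[ 0.  -0.   1.4] [-519. -727.   91.]
[ 0.  -0.   1.4] [-519. -727.  214.]
[ 0.  -0.   1.4] [-514. -690.  214.]
[ 0.  -0.   1.4] [-471. -456.  214.]
```

View pics/ov.png

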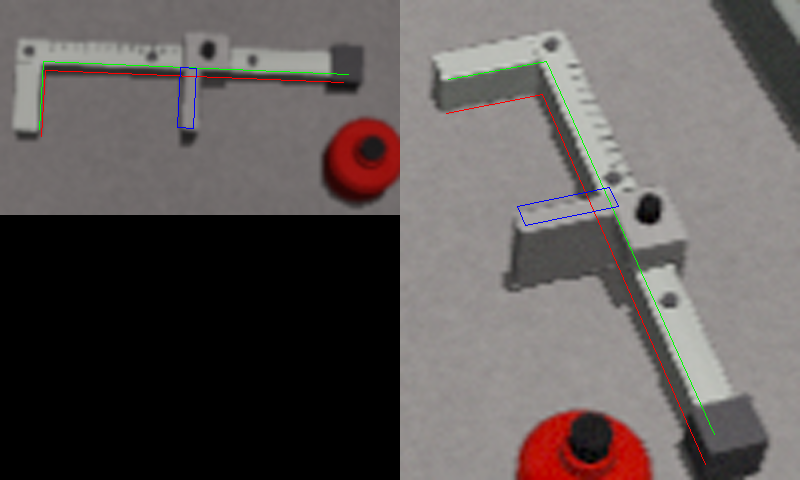

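The overlay fits the gauge: corner (0.672, 0.084), yaw -0.041, gap about 0.125. I'll move over to the bottle's right rear by a via-point.

```bash
python3 -c "
from h import *
plan([(.55,.1,.23,110),(.44,-.28,.14,73)])"
```

```text
[ 0.    -0.     0.754] [-446. -338.    1.]
[ 0.  -0.   1.4] [-519. -727.   91.]
```

{"api": "jog_arm", "payload": {
  "motion": [
    [0,0,0.08,-50,-38,0,40],
    [0,0,0.17,-99,-75,0,40],
    [0,0,0.25,-149,-113,0,40],
    [0,0,0.34,-198,-150,0,40],
    [0,0,0.42,-248,-188,0,40],
    [0,0,0.5,-297,-225,0,40],
    [0,0,0.59,-347,-263,0,40],
    [0,0,0.67,-396,-300,0,40],
    [0,0,0.76,-446,-338,0,40],
    [0,0,0.9,-457,-398,0,40]
  ]
}}

```text
t: 2.35
eef_pos: [0.5351, 0.0389, 0.2317]
tool_rot: [0.001, 0.634, 0.774, 0.001]
contact_force: [-0.1, -0.4, 0.0]
gripper_width: 0.468
grasp_force: 0.0
```

```bash
python3 -c "
from h import *
plan([(.44,-.28,.14,73),(.44,-.28,.017,73),(.452,-.245,.017,73)])"
```

```text
[0.003 0.001 0.495] [-294. -156.   92.]
[0.003 0.001 0.495] [-294. -156.  215.]
[0.003 0.001 0.495] [-262. -138.  215.]
```

{"api": "jog_arm", "payload": {
  "motion": [
    [0,0,0.08,-49,-26,15,40],
    [0,0,0.16,-98,-52,30,40],
    [0,0,0.24,-147,-78,45,40],
    [0,0,0.33,-196,-104,60,40],
    [0,0,0.41,-245,-130,75,40],
    [0,0,0.49,-294,-156,92,40],
    [0,0,0.495,-294,-156,130,40],
    [0,0,0.495,-294,-156,175,40],
    [0,0,0.495,-294,-156,213,40],
    [0,0,0.495,-294,-156,215,40]
  ]
}}

```text
t: 3.6
eef_pos: [0.4377, -0.2774, 0.0144]
tool_rot: [-0.002, 0.802, 0.597, -0.001]
contact_force: [-0.6, -0.2, -0.1]
gripper_width: 0.464
grasp_force: 0.0
```

```bash
python3 -c "
from h import *
o=bot.get_obs();print(o['gripper_width'])
plan([(.452,-.245,.017,73),(.519,-.017,.017,73)])
c=bot.read_camera('side');save(c,'s1.png',(190,230,410,410),3)"
```

```text
0.46422246968566233
[-0.005 -0.001  0.005] [35.  4. -3.]
[-0.005 -0.001  0.005] [273.   3.  -2.]
```

View pics/s1.png

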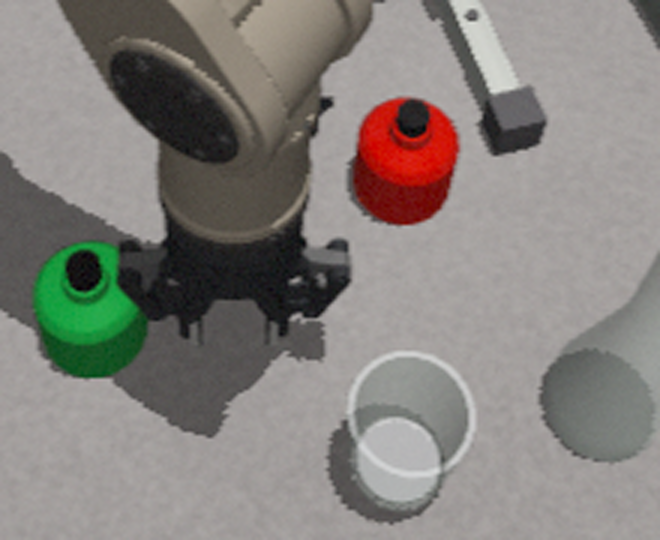

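The gripper is down behind the clear bottle and clear of the green one. Now pushing.

{"api": "jog_arm", "payload": {
  "motion": [
    [0,0,0,12,2,-4,40],
    [0,0,0,24,3,-4,40],
    [0,0,0,34,4,-4,40],
    [0,0,0,44,4,-4,40],
    [0,0,0,58,4,-4,40],
    [0,0,0,74,4,-4,40],
    [0,0,0,90,4,-4,40],
    [0,0,0,106,4,-4,40],
    [0,0,0,122,4,-4,40],
    [0,0,0,138,4,-4,40]
  ]
}}

```text
t: 4.9
eef_pos: [0.4833, -0.1473, 0.0207]
tool_rot: [0.001, 0.803, 0.596, 0.0]
contact_force: [-1.6, -5.8, 5.6]
gripper_width: 0.468
grasp_force: 3.4
```

{"api": "jog_arm", "payload": {
  "motion": [
    [0,0,0,16,0,0,40],
    [0,0,0,32,0,0,40],
    [0,0,0,48,0,0,40],
    [0,0,0,64,0,0,40],
    [0,0,0,80,0,0,40],
    [0,0,0,96,0,0,40],
    [0,0,0,110,0,0,40],
    [0,0,0,120,0,0,40],
    [0,0,0,127,0,0,40],
    [0,0,0,130,0,0,40]
  ]
}}

```text
t: 6.15
eef_pos: [0.5201, -0.0228, 0.0205]
tool_rot: [0.0, 0.803, 0.597, -0.0]
contact_force: [-1.4, -5.3, 5.9]
gripper_width: 0.468
grasp_force: 3.9
```

```bash
python3 - <<'E'
from h import *
for n in ('side','top'):
    c=bot.read_camera(n)
    for r in bot.tip_of('squat',c)[:4]: print(n,r['score'],r['xy'],ray(c,r['xy'],0).round(3))
    if n=='side': save(c,'s2.png',(190,130,410,350),2.7)
E
```

```text
side 0.97 [220.3, 339.9] [ 0.353 -0.244  0.   ]
side 0.94 [324.4, 291.6] [ 0.583 -0.206  0.   ]
side 0.64 [267.4, 216.1] [0.528 0.019 0.   ]
top 0.76 [345.6, 198.0] [ 0.584 -0.201  0.   ]
top 0.58 [362.3, 279.7] [ 0.358 -0.242  0.   ]
```

View pics/s2.png

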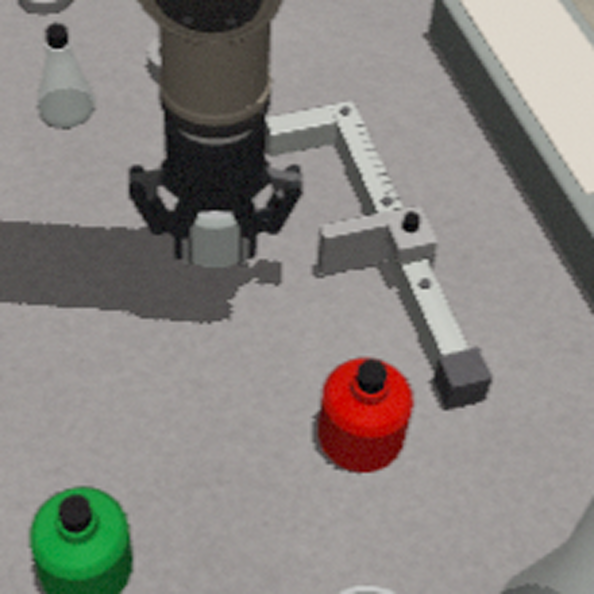

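```bash
python3 -c "
from h import *
plan([(.511,-.055,.02,73),(.47,-.05,.12,73),(.45,.018,.12,-1),(.45,.018,.017,-2)])"
```

```text
[0.    0.    0.005] [-34.   1.   0.]
[0.    0.    0.005] [ -41.  -40. -100.]
[ 0.    -0.     1.296] [  19.  -79. -100.]
[ 0.    -0.     1.314] [ 19. -79.   3.]
```

{"api": "jog_arm", "payload": {
  "motion": [
    [0,0,0,-34,0,0,40],
    [0,0,0,-40,-10,-50,40],
    [0,0,0.1,-41,-40,-100,40],
    [0,0,0.28,-35,-50,-100,40],
    [0,0,0.46,-28,-56,-100,40],
    [0,0,0.64,-20,-62,-100,40],
    [0,0,0.82,-10,-68,-100,40],
    [0,0,1.0,0,-72,-100,40],
    [0,0,1.18,10,-76,-100,40],
    [0,0,1.31,19,-79,-100,40]
  ]
}}

```text
t: 7.6
eef_pos: [0.4495, 0.02, 0.1199]
tool_rot: [-0.001, 1.0, -0.017, -0.001]
contact_force: [0.3, 0.0, -0.6]
gripper_width: 0.47
grasp_force: 0.0
```

```bash
python3 - <<'E'
from h import *
for n in ('side','top'):
    c=bot.read_camera(n)
    for r in bot.tip_of('squat',c)[:4]: print(n,r['score'],r['xy'],ray(c,r['xy'],0).round(3))
plan([(.45,.018,.12,-2),(.45,.018,.017,-2)])
print(bot.get_obs()['eef_pos'])
E
```

```text
side 0.9 [269.1, 217.0] [ 0.531  0.015 -0.   ]
side 0.84 [219.9, 338.4] [ 0.353 -0.24   0.   ]
side 0.73 [320.5, 290.3] [ 0.576 -0.201  0.   ]
top 0.87 [344.3, 199.0] [ 0.581 -0.198  0.   ]
top 0.64 [360.5, 280.7] [ 0.355 -0.237  0.   ]
top 0.59 [267.4, 217.0] [0.53  0.018 0.   ]
[-0.     0.001  0.008] [0. 1. 0.]
[-0.     0.001  0.008] [  0.   1. 103.]
[0.44977913 0.01884056 0.12004968]
```

{"api": "jog_arm", "payload": {
  "motion": [
    [0,0,0,0,0,50,40],
    [0,0,0,0,0,100,40],
    [0,0,0,5,0,101,40],
    [0,0,0,20,0,101,40],
    [0,0,0,32,0,101,40],
    [0,0,0,42,-1,101,40],
    [0,0,0,53,-2,101,40],
    [0,0,0,66,-3,101,40],
    [0,0,0,80,-4,101,40],
    [0,0,0,94,-5,101,40]
  ]
}}

```text
t: 9.05
eef_pos: [0.5436, 0.0205, 0.0193]
tool_rot: [-0.0, 1.0, -0.015, -0.001]
contact_force: [-5.8, -0.3, 6.0]
gripper_width: 0.468
grasp_force: 3.4
```

{"api": "jog_arm", "payload": {
  "motion": [
    [0,0,0,14,-1,0,40],
    [0,0,0,26,-1,0,40],
    [0,0,0,36,-1,0,40],
    [0,0,0,43,-1,0,40],
    [0,0,0,47,-1,0,40],
    [0,0,0,49,-1,0,40],
    [0,0,0,49,-1,0,40]
  ]
}}

```text
t: 9.93
eef_pos: [0.5933, 0.0198, 0.0193]
tool_rot: [-0.0, 1.0, -0.016, 0.0]
contact_force: [-4.4, 0.3, 3.2]
gripper_width: 0.473
grasp_force: 2.4
```

```bash
python3 - <<'E'
from h import *
for n in ('side','top'):
    c=bot.read_camera(n)
    for r in bot.tip_of('squat',c)[:4]: print(n,r['score'],r['xy'],ray(c,r['xy'],0).round(3))
o=bot.get_obs();print(o['eef_pos'],o['contact_force'])
E
```

```text
side 0.88 [219.9, 338.4] [ 0.353 -0.24   0.   ]
side 0.73 [304.9, 202.7] [0.626 0.031 0.   ]
side 0.71 [325.0, 292.0] [ 0.583 -0.208  0.   ]
top 0.76 [343.7, 198.6] [ 0.583 -0.196  0.   ]
top 0.7 [407.5, 178.1] [ 0.642 -0.378  0.   ]
top 0.57 [360.8, 280.9] [ 0.355 -0.238  0.   ]
[0.5932658  0.01973358 0.01931182] [-4.08645314 -0.44196134  3.04279909]
```

Creep on until the back fence answers.

{"api": "jog_arm", "payload": {
  "motion": [
    [0,0,0,2,0,0,40],
    [0,0,0,3,0,0,40],
    [0,0,0,4,0,0,40],
    [0,0,0,4,0,0,40]
  ]
}}

```text
t: 10.62
eef_pos: [0.5951, 0.0197, 0.0191]
tool_rot: [-0.0, 1.0, -0.016, -0.002]
contact_force: [-10.1, 0.5, 8.6]
gripper_width: 0.467
grasp_force: 5.9
```

{"api": "jog_arm", "payload": {
  "motion": [
    [0,0,0,1,0,0,40],
    [0,0,0,2,0,0,40],
    [0,0,0,3,0,0,40],
    [0,0,0,3,0,0,40]
  ]
}}

```text
t: 11.12
eef_pos: [0.5952, 0.0197, 0.0188]
tool_rot: [-0.001, 1.0, -0.016, -0.005]
contact_force: [-17.7, 1.3, 15.2]
gripper_width: 0.468
grasp_force: 11.0
```

{"api": "jog_arm", "payload": {
  "motion": [
    [0,0,0,-4,0,0,40],
    [0,0,0,-14,0,0,40],
    [0,0,0,-40,0,0,40],
    [0,0,0,-50,0,-50,20],
    [0,0,0,-50,0,-105,0],
    [0,0,0,-40,50,-105,0],
    [0,0,0,-10,90,-105,0],
    [0,0,0,10,108,-105,0],
    [0,0,0,34,108,-105,0],
    [0,0,0,34,108,-105,0]
  ]
}}

```text
t: 12.38
eef_pos: [0.6326, -0.0897, 0.1244]
tool_rot: [0.0, 1.0, -0.015, 0.001]
contact_force: [-0.5, 0.1, 0.1]
gripper_width: -0.002
grasp_force: 0.0
```

```bash
python3 - <<'E'
from h import *
for n in ('side','top'):
    c=bot.read_camera(n)
    for r in bot.tip_of('squat',c)[:4]: print(n,r['score'],r['xy'],ray(c,r['xy'],0).round(3))
    for r in bot.tip_of('jaw_face',c)[:1]: print('jaw',n,r['score'],r['xy'],ray(c,r['xy'],0.03).round(3))
print(G((-.034,-.077,0)))
t=G((-.033,-.173,.02));e=G((-.033,-.073-.0+(-.0145-.0095),.02))
plan([(t[0],t[1],.125,-2),(*t,-2),(*G((-.033,-.0965,.02)),-2)])
print(bot.get_obs()['eef_pos'],bot.get_obs()['gripper_width'])
E
```

```text
side 0.85 [323.0, 291.5] [ 0.58  -0.205  0.   ]
side 0.83 [308.8, 206.2] [0.631 0.018 0.   ]
side 0.66 [220.0, 338.7] [ 0.353 -0.241  0.   ]
side 0.26 [252.5, 153.1] [0.552 0.232 0.   ]
jaw side 0.66 [320.0, 219.7] [ 0.631 -0.049  0.03 ]
top 0.83 [363.9, 283.9] [ 0.347 -0.246  0.   ]
top 0.72 [345.3, 195.5] [ 0.591 -0.201  0.   ]
[0.63487246 0.00845832 0.        ]
[-0.     0.     0.004] [ 2. -2. -1.]
[-0.     0.     0.004] [  2.  -2. 104.]
[-0.     0.     0.004] [  3. -78. 104.]
[ 0.63015163 -0.08913684  0.124304  ] 9.394086738628687e-06
```

{"api": "jog_arm", "payload": {
  "motion": [
    [0,0,0,2,0,50,0],
    [0,0,0,2,0,100,0],
    [0,0,0,2,-2,104,0],
    [0,0,0,2,-8,104,0],
    [0,0,0,2,-16,104,0],
    [0,0,0,2,-22,104,0],
    [0,0,0,2,-28,104,0],
    [0,0,0,2,-34,104,0],
    [0,0,0,2,-40,104,0],
    [0,0,0,2,-46,104,0]
  ]
}}

```text
t: 13.92
eef_pos: [0.6343, -0.0434, 0.0203]
tool_rot: [0.0, 1.0, -0.016, 0.0]
contact_force: [1.6, -6.6, 1.2]
gripper_width: -0.004
grasp_force: 3.8
```

{"api": "jog_arm", "payload": {
  "motion": [
    [0,0,0,0,-5,0,0],
    [0,0,0,0,-10,0,0],
    [0,0,0,0,-15,0,0],
    [0,0,0,0,-19,0,0],
    [0,0,0,0,-22,0,0],
    [0,0,0,0,-24,0,0],
    [0,0,0,0,-24,0,0]
  ]
}}

```text
t: 14.8
eef_pos: [0.6352, -0.0193, 0.0203]
tool_rot: [-0.0, 1.0, -0.016, 0.0]
contact_force: [2.7, -4.1, 1.2]
gripper_width: 0.004
grasp_force: 1.6
```

```bash
python3 - <<'E'
from h import *
for n in ('side','top'):
    c=bot.read_camera(n)
    for r in bot.tip_of('squat',c)[:4]: print(n,r['score'],r['xy'],ray(c,r['xy'],0).round(3))
    for r in bot.tip_of('jaw_face',c)[:1]: print('jaw',n,r['score'],r['xy'],ray(c,r['xy'],0.03).round(3))
    if n=='side': save(c,'s3.png',(260,140,380,260),5)
print(G((-.034,-.034,0)))
plan([(*G((-.033,-.0965,.02)),-2)])
E
```

```text
side 0.94 [324.7, 292.2] [ 0.583 -0.208  0.   ]
side 0.71 [220.3, 336.0] [ 0.355 -0.236 -0.   ]
side 0.67 [304.6, 200.7] [0.627 0.038 0.   ]
jaw side 0.79 [314.0, 202.8] [0.636 0.002 0.03 ]
top 0.98 [346.1, 197.9] [ 0.585 -0.203  0.   ]
top 0.87 [363.4, 281.2] [ 0.354 -0.245  0.   ]
jaw top 0.27 [408.1, 176.0] [ 0.641 -0.371  0.03 ]
[0.63663496 0.05142218 0.        ]
[-0.     0.     0.004] [-0. -8.  0.]
```

View pics/s3.png

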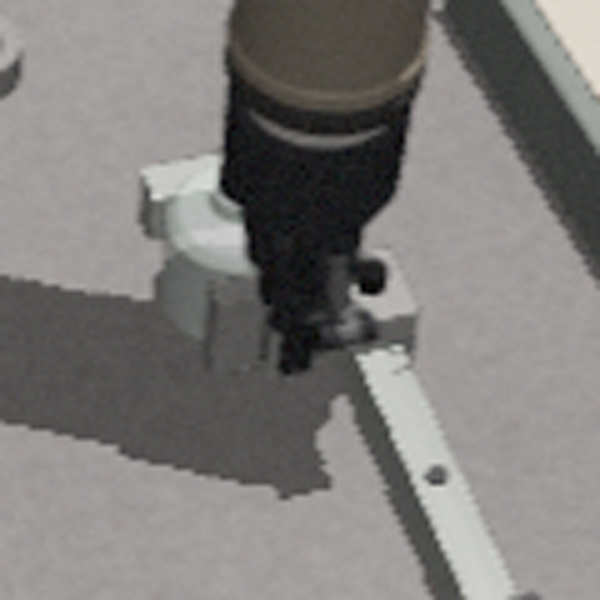

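The bottle may have drifted a few mm off the back fence. I'll back off and look before clamping.

{"api": "jog_arm", "payload": {
  "motion": [
    [0,0,0,0,10,0,0],
    [0,0,0,0,20,-30,0],
    [0,0,0,-20,20,-80,0],
    [0,0,0,-70,20,-105,0],
    [0,0,0,-120,0,-105,40],
    [0,0,0,-150,-50,-105,40],
    [0,0,0,-150,-70,-105,40],
    [0,0,0,-150,-70,-105,40]
  ]
}}

```text
t: 16.1
eef_pos: [0.4864, 0.057, 0.125]
tool_rot: [-0.001, 1.0, -0.014, -0.001]
contact_force: [-0.1, -0.3, -0.8]
gripper_width: 0.468
grasp_force: 0.0
```

```bash
python3 - <<'E'
from h import *
ims=[]
for n,cr in (('side',(270,150,370,250)),('top',(225,140,325,240))):
    c=bot.read_camera(n)
    for r in bot.tip_of('squat',c)[:4]: print(n,r['score'],r['xy'],ray(c,r['xy'],0).round(3))
    for r in bot.tip_of('jaw_face',c)[:1]: print('jaw',n,r['score'],r['xy'],ray(c,r['xy'],0.03).round(3))
    a,b,e,f=cr;im=cv2.resize(c['pixels'][b:f,a:e,::-1],None,fx=4,fy=4,interpolation=2).copy()
    t=np.linspace(0,2*np.pi,50)
    for z,col in ((0,(0,0,255)),(.055,(0,255,0))):  # bottle touching back fence, gauge y=-.042
        Q=np.array([(proj(c,G((-.034+.034*np.cos(k),-.042+.034*np.sin(k),z)))+.5-[a,b])*4 for k in t]).astype(int)
        cv2.polylines(im,[Q],True,col,1)
    ims.append(im)
cv2.imwrite('pics/s4.png',np.hstack(ims));print(bot.get_obs()['eef_pos'])
E
```

```text
side 0.88 [305.1, 199.5] [0.63  0.041 0.   ]
side 0.86 [221.1, 340.3] [ 0.355 -0.245  0.   ]
side 0.55 [325.8, 290.5] [ 0.586 -0.205  0.   ]
jaw side 0.74 [313.0, 198.9] [0.638 0.014 0.03 ]
top 0.89 [344.0, 198.9] [ 0.582 -0.197  0.   ]
top 0.87 [362.3, 279.8] [ 0.358 -0.242  0.   ]
top 0.61 [258.9, 179.8] [0.636 0.042 0.   ]
jaw top 0.65 [270.4, 179.0] [0.631 0.009 0.03 ]
[0.48733264 0.05371546 0.12531559]
```

View pics/s4.png

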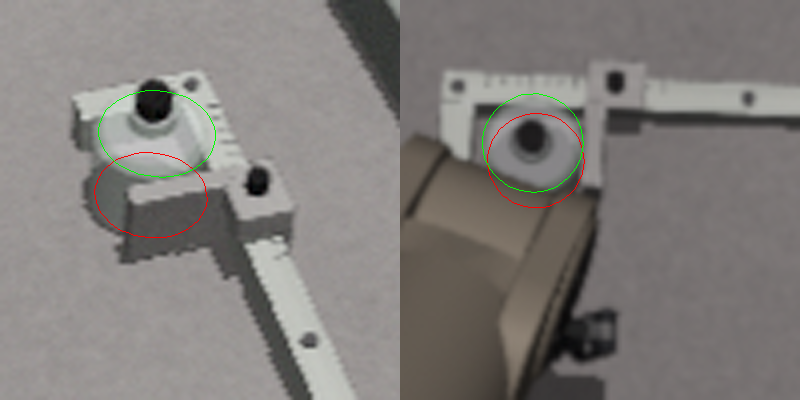

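The bottle sits about 4 mm off the back fence, so I'll push it back with closed fingers before clamping.

```bash
python3 - <<'E'
from h import *
plan([(*G((-.115,-.044,.125)),-2.3),(*G((-.115,-.044,.02)),-2.3),(*G((-.078,-.044,.02)),-2.3)])
E
```

```text
[0.    0.    0.007] [68.  7.  0.]
[0.    0.    0.007] [ 68.   7. 105.]
[0.    0.    0.007] [105.   7. 105.]
```

{"api": "jog_arm", "payload": {
  "motion": [
    [0,0,0,30,7,0,0],
    [0,0,0,60,7,10,0],
    [0,0,0,65,7,60,0],
    [0,0,0,65,7,105,0],
    [0,0,0,75,7,105,0],
    [0,0,0,85,7,105,0],
    [0,0,0,92,7,105,0],
    [0,0,0,97,7,105,0],
    [0,0,0,101,7,105,0],
    [0,0,0,103,7,105,0]
  ]
}}

```text
t: 17.65
eef_pos: [0.5887, 0.045, 0.0203]
tool_rot: [-0.0, 1.0, -0.016, -0.001]
contact_force: [-6.7, 0.3, 6.6]
gripper_width: -0.002
grasp_force: 4.0
```

{"api": "jog_arm", "payload": {
  "motion": [
    [0,0,0,2,0,0,0],
    [0,0,0,3,0,0,0],
    [0,0,0,4,0,0,0],
    [0,0,0,4,0,0,0]
  ]
}}

```text
t: 18.15
eef_pos: [0.5887, 0.0447, 0.0194]
tool_rot: [-0.001, 1.0, -0.016, -0.005]
contact_force: [-14.1, 0.3, 10.6]
gripper_width: -0.0
grasp_force: 7.3
```

{"api": "jog_arm", "payload": {
  "motion": [
    [0,0,0,-3,0,0,0],
    [0,0,0,-20,0,0,0],
    [0,0,0,-45,0,-20,0],
    [0,0,0,-50,20,-80,0],
    [0,0,0,-40,60,-105,0],
    [0,0,0,0,86,-105,0],
    [0,0,0,40,86,-105,0],
    [0,0,0,40,86,-105,0]
  ]
}}

```text
t: 19.15
eef_pos: [0.634, -0.0427, 0.1255]
tool_rot: [0.001, 1.0, -0.015, 0.001]
contact_force: [-0.6, 0.1, -0.5]
gripper_width: 0.002
grasp_force: 0.0
```

```bash
python3 - <<'E'
from h import *
print(bot.get_obs()['eef_pos'])
plan([(*G((-.034,-.126,.02)),-2.3),(*G((-.034,-.0965,.02)),-2.3)])
E
```

```text
[ 0.63400284 -0.04270436  0.12548548]
[ 0.001 -0.003  0.01 ] [ -2.  -2. 105.]
[ 0.001 -0.003  0.01 ] [ -1. -32. 105.]
```

{"api": "jog_arm", "payload": {
  "motion": [
    [0,0,0,-2,0,50,0],
    [0,0,0,-2,0,100,0],
    [0,0,0,-2,-4,105,0],
    [0,0,0,-2,-12,105,0],
    [0,0,0,-2,-19,105,0],
    [0,0,0,-2,-23,105,0],
    [0,0,0,-2,-26,105,0],
    [0,0,0,-2,-29,105,0],
    [0,0,0,-2,-31,105,0],
    [0,0,0,-2,-32,105,0]
  ]
}}

```text
t: 20.4
eef_pos: [0.6308, -0.0109, 0.0207]
tool_rot: [0.0, 1.0, -0.016, 0.001]
contact_force: [1.8, -4.7, 2.7]
gripper_width: -0.0
grasp_force: 2.3
```

{"api": "jog_arm", "payload": {
  "motion": [
    [0,0,0,0,-1,0,0],
    [0,0,0,0,-2,0,0],
    [0,0,0,0,-3,0,0],
    [0,0,0,0,-3,0,0]
  ]
}}

```text
t: 20.9
eef_pos: [0.6307, -0.0095, 0.0205]
tool_rot: [0.001, 1.0, -0.016, 0.001]
contact_force: [2.3, -7.3, 2.1]
gripper_width: 0.005
grasp_force: 3.9
```

{"api": "jog_arm", "payload": {
  "motion": [
    [0,0,0,0,-1,0,0],
    [0,0,0,0,-2,0,0],
    [0,0,0,0,-3,0,0],
    [0,0,0,0,-3,0,0]
  ]
}}

```text
t: 21.4
eef_pos: [0.6307, -0.0093, 0.0206]
tool_rot: [0.003, 1.0, -0.017, 0.001]
contact_force: [2.0, -12.9, 0.0]
gripper_width: -0.003
grasp_force: 6.7
```

{"api": "jog_arm", "payload": {
  "motion": [
    [0,0,0,0,-1,0,0],
    [0,0,0,0,-2,0,0],
    [0,0,0,0,-3,0,0],
    [0,0,0,0,-3,0,0]
  ]
}}

```text
t: 21.9
eef_pos: [0.6307, -0.0092, 0.0207]
tool_rot: [0.005, 1.0, -0.018, 0.001]
contact_force: [3.4, -19.3, -2.3]
gripper_width: 0.001
grasp_force: 9.5
```

Snug: 19 N with no further travel. I'll move off to the front and nudge the bottle against the back fence again, which also checks it. The earlier stop was at x = 0.5887.

{"api": "jog_arm", "payload": {
  "motion": [
    [0,0,0,0,6,0,0],
    [0,0,0,0,20,-10,0],
    [0,0,0,-10,25,-60,0],
    [0,0,0,-40,25,-105,0],
    [0,0,0,-90,0,-105,0],
    [0,0,0,-110,-50,-105,0],
    [0,0,0,-110,-60,-105,0],
    [0,0,0,-110,-60,-105,0]
  ]
}}

```text
t: 22.9
eef_pos: [0.5224, 0.0633, 0.1254]
tool_rot: [-0.0, 1.0, -0.014, -0.0]
contact_force: [0.5, -0.3, -0.5]
gripper_width: -0.003
grasp_force: 0.0
```

```bash
python3 - <<'E'
from h import *
for n in ('side','top'):
    c=bot.read_camera(n)
    for r in bot.tip_of('squat',c)[:4]: print(n,r['score'],ray(c,r['xy'],0).round(3))
    for r in bot.tip_of('jaw_face',c)[:1]: print('jaw',n,r['score'],ray(c,r['xy'],0.03).round(3))
    if n=='side':
        a,b,e,f=270,150,370,250;im=cv2.resize(c['pixels'][b:f,a:e,::-1],None,fx=5,fy=5,interpolation=2).copy()
        t=np.linspace(0,2*np.pi,50)
        for z,col in ((0,(0,0,255)),(.055,(0,255,0))):
            Q=np.array([(proj(c,G((-.034+.034*np.cos(k),-.034+.034*np.sin(k),z)))+.5-[a,b])*5 for k in t]).astype(int)
            cv2.polylines(im,[Q],True,col,1)
        cv2.imwrite('pics/s5.png',im)
print(bot.get_obs()['eef_pos'])
plan([(*G((-.115,-.034,.02)),-2.3),(*G((-.08,-.034,.02)),-2.3)])
E
```

```text
side 0.65 [0.63  0.055 0.   ]
side 0.63 [ 0.346 -0.241  0.   ]
side 0.59 [ 0.589 -0.201  0.   ]
jaw side 0.91 [0.637 0.021 0.03 ]
top 0.94 [ 0.355 -0.235  0.   ]
top 0.87 [ 0.579 -0.205  0.   ]
jaw top 0.63 [0.637 0.023 0.03 ]
[0.5227113  0.0606566  0.12534346]
[ 0.    -0.     0.007] [ 33.   5. 105.]
[ 0.    -0.     0.007] [ 68.   5. 105.]
```

View pics/s5.png

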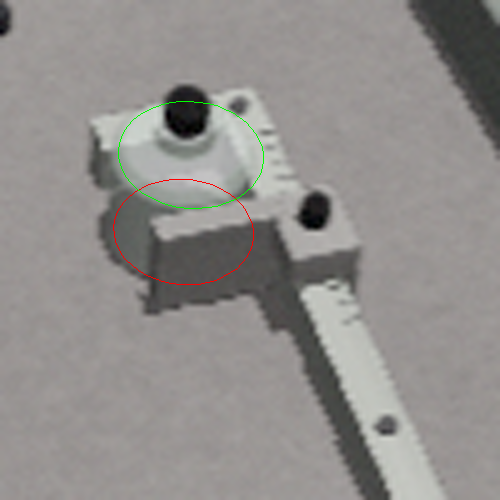

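{"api": "jog_arm", "payload": {
  "motion": [
    [0,0,0,20,5,0,0],
    [0,0,0,30,5,50,0],
    [0,0,0,33,5,105,0],
    [0,0,0,45,5,105,0],
    [0,0,0,54,5,105,0],
    [0,0,0,59,5,105,0],
    [0,0,0,62,5,105,0],
    [0,0,0,65,5,105,0],
    [0,0,0,67,5,105,0],
    [0,0,0,67,5,105,0]
  ]
}}

```text
t: 24.45
eef_pos: [0.5887, 0.055, 0.0202]
tool_rot: [-0.0, 1.0, -0.016, -0.001]
contact_force: [-3.4, 1.1, 1.0]
gripper_width: 0.002
grasp_force: 1.2
```

{"api": "jog_arm", "payload": {
  "motion": [
    [0,0,0,1,0,0,0],
    [0,0,0,2,0,0,0],
    [0,0,0,3,0,0,0],
    [0,0,0,3,0,0,0]
  ]
}}

```text
t: 24.95
eef_pos: [0.5891, 0.0547, 0.0197]
tool_rot: [-0.0, 1.0, -0.016, -0.003]
contact_force: [-9.8, -0.2, 7.4]
gripper_width: 0.003
grasp_force: 5.0
```

{"api": "jog_arm", "payload": {
  "motion": [
    [0,0,0,-3,0,0,0],
    [0,0,0,-8,0,0,0],
    [0,0,0,-30,0,0,0],
    [0,0,0,-60,0,-30,0],
    [0,0,0,-70,0,-90,0],
    [0,0,0,-70,60,-130,0],
    [0,0,0,-70,120,-130,0],
    [0,0,0,-70,180,-130,0],
    [0,0,0,-70,180,-130,0]
  ]
}}

```text
t: 26.08
eef_pos: [0.5159, -0.1291, 0.1515]
tool_rot: [0.001, 1.0, -0.02, 0.001]
contact_force: [-0.7, 0.9, -0.8]
gripper_width: 0.0
grasp_force: 0.0
```

```bash
python3 - <<'E'
from h import *
for n in ('side','top'):
    c=bot.read_camera(n)
    for r in bot.tip_of('squat',c)[:4]: print(n,r['score'],ray(c,r['xy'],0).round(3))
    for r in bot.tip_of('jaw_face',c)[:1]: print('jaw',n,r['score'],ray(c,r['xy'],0.03).round(3))
    if n=='top':
        a,b,e,f=225,140,325,240;im=cv2.resize(c['pixels'][b:f,a:e,::-1],None,fx=6,fy=6,interpolation=2)
        cv2.imwrite('pics/s6.png',im)
E
```

```text
side 0.73 [0.628 0.045 0.   ]
side 0.66 [ 0.35  -0.241  0.   ]
side 0.58 [ 0.581 -0.211  0.   ]
jaw side 0.61 [0.635 0.019 0.03 ]
top 0.7 [0.627 0.053 0.   ]
top 0.63 [ 0.356 -0.241  0.   ]
```

View pics/s6.png

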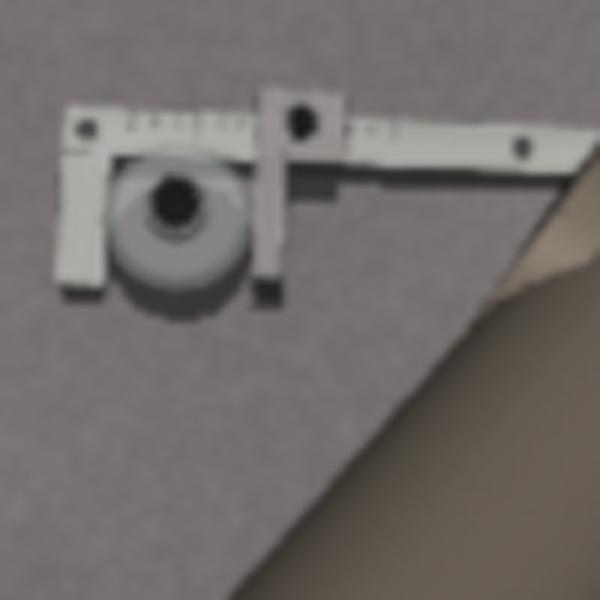

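The bottle, at (178,220) in the crop, touches the end fence, the back fence and the jaw. Handing in.

```bash
python3 -c "
from station import bot
print(bot.hand_in())"
```

```text
the job is handed in; nothing more can be done
None
```

The job is handed in at about 26 s: the squat bottle was pushed against the back and end fences with the jaw closed snug on it, as the last picture showed; the hand-in itself returned no verdict.

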